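# Set the bench capper to the bottle

## Task

Set the blue bench capper to the bottle that stands in it: swing the orange clamp lever out to free the head, bring the head down by its black knob until the brass bell just rests on the bottle's crown cap, pressing gently, then swing the clamp lever fully home again to lock the head there. Keep the bottle standing in its rest and leave the other things on the counter alone.

Things in the scene. Friction and masses are not known exactly. Their poses are not given: they have to be found in the camera images.
- capper: blue bench bottle capper, fixed: base 235 x 150 x 18 mm, origin on the counter under the centre of the black rubber bottle rest (floor 20 mm up, rim 6 mm high); x points from the rest to the column, z up. Square steel column 25 mm wide, 365 mm tall, 110 mm along +x. The parked press lever at the head's +y side rises towards +x, does not move and is not used
- knob (a point): centre of the black mushroom knob on top of the sliding head, above the bell: 36 mm across, 25 mm tall, top 12 mm above this point; the blue casting begins 19 mm below it, the bell's face is 85 mm below it. The head is balanced and stays where it is left; with the clamp free it takes about 8 to 10 N to slide it
- head: the sliding head with its brass bell (50 mm across the flared mouth); origin at the centre of the bell's flat downward pressing face, z up, axes as the capper's; the bell's rim hangs 6 mm below this face, round the crown without touching it. The bell sits on the crown when this origin meets the crown's top. The head slides up and down the column only
- clamp (a joint): clamp lever angle in rad: 0 = fully home, head locked (lever points along the capper's -y); grows as it is swung out towards the capper's +x (counter-clockwise from above), 1.2 = fully out. It grips below about 0.6, is stiff there (up to about 12 N at the grip near home) and stays where it is left; locked, the head does not slide
- clamp_grip (a point): centre of the orange plastic grip of the clamp lever: 66 mm long along the lever, 14 mm thick, 24 mm high, 43 mm below the knob's centre; turns with the lever in the horizontal plane, its y axis lies along the lever (towards the pivot)
- clamp_pivot (a point): the clamp lever's upright pivot pin, on the sliding head: 110 mm along x and -38 mm along y in the capper's frame, 88 mm from the grip's centre and at its height; moves up and down with the head
- crown_tall (a point): centre of the top of the silver crown cap (32 mm across) on the tall brown bottle, 178 mm above that bottle's foot
- crown_short (a point): centre of the top of the brass-coloured crown cap (32 mm across) on the short green bottle, 150 mm above that bottle's foot
- bottle_tall: tall brown glass bottle, 61 mm across, 178 mm tall with its crown cap, loose; origin at the centre of its foot. One bottle, tall or short, stands in the capper's rest; the other stands on the wooden board
- bottle_short: short green glass bottle, 61 mm across, 150 mm tall with its crown cap, loose; origin at the centre of its foot
- bowl: white bowl of spare crowns, 124 mm across, 50 mm tall, loose; leave alone
- sauce: dark sauce bottle with red cap, 60 mm across, 200 mm tall, loose; leave alone
- tumbler: glass tumbler, 74 mm across, 95 mm tall, loose; leave alone
There are look-alikes about, which are no part of the job. What is meant by the bottle_short is not purple, and is the smaller of those in its own colour.

How it is judged:
By the outcome, as a careful person would: the job done as asked, in the order asked, and still so for the second after the job is handed in, with the robot touching nothing.
It also fails if it takes over 67 s, if anything falls off the work surface, if the arm or the gripper's body presses on something with over 40 N, if the wrist force passes 120 N, or if a joint passes its speed limit or range.

## Robot

A 6-joint arm with a two-finger parallel gripper is mounted at the origin on the work surface. World frame = base frame: x ahead of the robot, y to its left, z up, the work surface at z = 0. Lengths are in m, angles in rad, forces in N, time in s.
With the tool pointing down it reaches from about 0.375 to 0.9 m from the base axis. Payload 3.1 kg.
Tool frame: the origin (TCP) lies at the very end of the fingers, on their centre line; the grasp point (between the pads) lies 19 mm behind it (grip_depth is the distance from the TCP to the grasp point, in m); z points along the fingers, y is the line along which they close (so a half turn about z gives the same grasp; the last joint's range is limited). The gripper opens to 85 mm and grips with 20 to 120 N. Pads are 22 mm wide; open, the fingers measure 114 mm over their backs; the gripper's body (76 mm by 85 mm) begins 54 mm behind the grasp point. The pads swing forward as they close: fully open they stand 13 mm farther back than shut.
Start: joints at [-1.48, 0.527, 1.433, -0, 1.181, -0.178], TCP at [0.166, -0.603, 0.231] pointing down, gripper open.
Joint ranges: [-3.08, 3.08], [-0.75, 2.2], [0.22, 2.44], [-1.43, 4.57], [0, 2.65], [-2.85, 2.85]. Speed limits (rad/s): [2.79, 2.79, 3.14, 3.14, 3.14, 3.14].

## Interface

Orientations are given as a unit quaternion [x, y, z, w].
In Python, from station import * gives the robot as it stands.
- The arm moves only by the tool apply_moves, never from a script. Its argument "plan" is a list of rows, each a list of 7 numbers: the shift along the tool's x, y, z in m, then the turn, a rotation vector about the tool's x, y, z in rad, then the gripper command: -1 is fully open, 1 is shut, values between are in proportion. In form: [[dx, dy, dz, wx, wy, wz, jaw], ...]. A call has 1 to 8 rows; each row shifts and turns the commanded pose from where the row before left it, along the tool's axes as they then stand; what a row does not reach is not made up. A row lasts 1/8 s, in which the tool goes at most 62.5 mm and 10.7 degrees, less where a joint would pass 70% of its speed; a pose out of reach is approached as far as the arm can. A call is refused whole if a number of a shift passes 0.0625 or a number of a turn 0.188, either way. A call with a gripper value outside its range is refused whole. The fingers move at their own pace and stop on an object; "force" is the grip in N (left out, the last holds). Time passes only in rows, so rows that do not move let the fingers close. It gives the time, the measured TCP pose, the force, the opening and the grip force at its end, in the units of the state.
- sense(): the state, without advancing time (a new reading comes with each control period).
- snapshot(name): name is "side" or "top" or "wrist"; returns the picture (420x560x3 uint8, red, green, blue); there is no depth.
- calibration(name): a dict with "camera_matrix" (3x3 intrinsics, pixels), "R" (3x3) and "t" (3): a world point X has camera coordinates R X + t; the wrist camera has in their place "mount" (4x4, takes a point from camera to tool coordinates, whose origin is the TCP and whose axes are the flange's). Camera axes: x right, y down, z forward; pixel columns grow to the right and rows downward; lengths in m; the calibration is good to about 2 mm. A picture is of the moment at which its call begins: read the wrist's pose just before it. calibration takes no time and is no camera call.
- sign_off(): hands the job in; it is judged then, once.
The state is a dict: "t": time; "q": joint angles; "qd": joint speeds; "tau": joint torques, N m; "tcp_pos": TCP position; "tool_rot": TCP orientation; "force": force on the tool from outside, world axes, zero at the start; "ft_torque": the same for the moment, N m; "finger_gap": opening from 0.0 (shut) to 1.0 (fully open); "gripper_force": force on a finger pad.
Only numpy, scipy, OpenCV 4.12 (cv2) and the standard library are available. Lean on these libraries where they do the work, as an engineer would, in place of code of your own. Each camera call takes 0.05 s, during which the arm holds its last target. There are 200 camera calls.

## Working session

There is one attempt and no reset: what is moved stays moved. The work goes in short steps, Python scripts to look and compute and a tool call to move; the robot and the scene stay as the last step left them, time stands still between calls to the robot, and variables do not carry over. Pictures are saved under pics/ and viewed, at most 10 in all, crops included, and the job is handed in when it is done.

Besides the shell and the picture viewer there is one more tool, called after "Emit:" as name([rows], argument=value, ...), one row to a line, values as JSON. apply_moves: Moves the arm, as the interface text tells. Its arguments: {"type":"object","properties":{"plan":{"type":"array"},"force":{"type":"number"}},"required":["plan"]}

```bash
mkdir -p pics; ls
python3 - <<'E'
from station import *
import cv2,numpy as np
s=sense();print(s)
for n in("side","top"):
    cv2.imwrite(f"pics/{n}0.png",snapshot(n)[:,:,::-1])
    c=calibration(n);print(n,c)
print(calibration("wrist"))
E
```

```text
pics
{'t': 0.0, 'q': array([-1.48044659e+00,  5.28479077e-01,  1.43394671e+00,  1.07346624e-05,
        1.18140117e+00, -1.78496262e-01]), 'qd': array([-0.00101293,  0.00151406, -0.00045241, -0.00050488,  0.00055521,
        0.00075421]), 'tau': array([-7.05730326e-04, -4.42352951e+01, -1.78026402e+01, -4.13470389e-04,
        8.44409340e-03, -5.21515886e-06]), 'tcp_pos': array([ 0.16597755, -0.60179   ,  0.23031158]), 'tool_rot': array([ 9.90978480e-01,  1.34016430e-01,  5.41788969e-05, -1.11584565e-03]), 'force': array([-0.41162496,  0.42125064,  0.63950891]), 'ft_torque': array([ 0.03718779, -0.07336596,  0.04155336]), 'gripper_force': 0.0, 'finger_gap': 1.005334582208981}
side {'camera_matrix': array([[460.92708706,   0.        , 273.07890655],
       [  0.        , 460.92708706, 210.19446893],
       [  0.        ,   0.        ,   1.        ]]), 'R': array([[-0.73691145, -0.67596404, -0.00584219],
       [-0.51314864,  0.56500015, -0.64610626],
       [ 0.44004544, -0.47312518, -0.76322511]]), 't': array([0.36416335, 0.37363359, 1.23851727])}
top {'camera_matrix': array([[510.85
[... 165 characters left out ...]
, -0.99948895,  0.01550942],
       [-0.99643797, -0.02909445, -0.07915098],
       [ 0.07956177, -0.01324178, -0.99674198]]), 't': array([0.00549475, 0.48826736, 1.68572202])}
{'camera_matrix': array([[320.10723813,   0.        , 274.53215026],
       [  0.        , 320.10723813, 208.40915273],
       [  0.        ,   0.        ,   1.        ]]), 'mount': array([[ 8.28060330e-04, -9.58333840e-01, -2.85649375e-01,
         7.39157881e-02],
       [ 9.99999605e-01,  8.86000355e-04, -7.36011426e-05,
        -2.48858039e-04],
       [ 3.23619914e-04, -2.85649201e-01,  9.58334195e-01,
        -1.42153634e-01],
       [ 0.00000000e+00,  0.00000000e+00,  0.00000000e+00,
         1.00000000e+00]])}
```

View pics/side0.png

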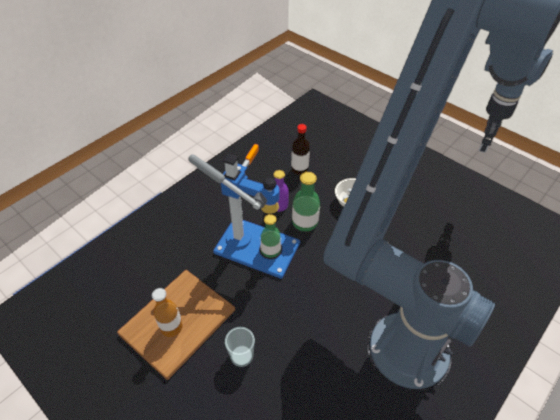

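View pics/top0.png

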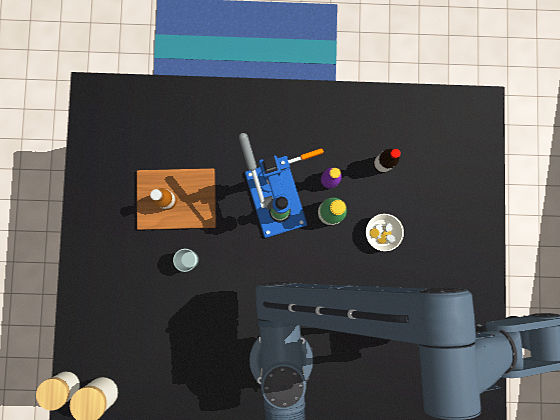

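The side view shows the capper at about (255,215), with the short green bottle in its rest at (270,238). The larger green bottle is at (306,205), the purple one at (281,192), and the brown one on the board at (167,313). In the top view the knob is at (281,203), the orange grip at (312,154) and the pivot near (284,161).

Candidates for bottle_short are green in the rest, side (270,238); big green, side (306,205); and purple, side (281,192). I choose the smaller green one in the rest and will check it in a crop.

Run:
```python
import cv2,numpy as np
a=cv2.imread("pics/side0.png")[130:290,180:340];b=cv2.imread("pics/top0.png")[120:250,230:360]
a=cv2.resize(a,(400,400),interpolation=cv2.INTER_CUBIC);b=cv2.resize(b,(400,400),interpolation=cv2.INTER_CUBIC)
cv2.imwrite("pics/crop0.png",np.hstack([a,b]))
```

```text
(no output)
```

View pics/crop0.png

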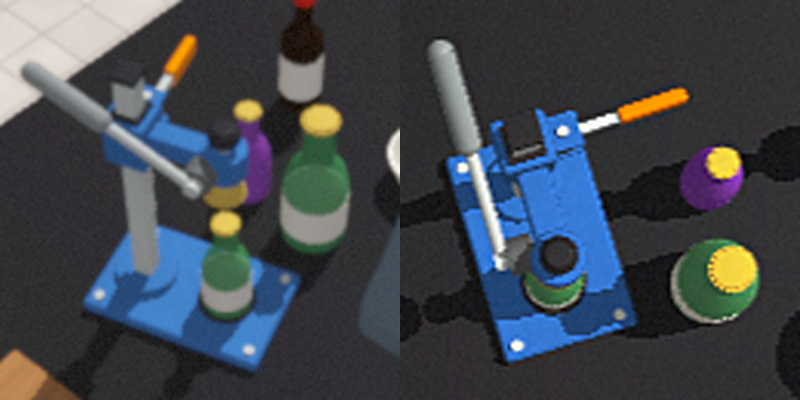

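```bash
cat > h.py <<'E'
from station import *
import numpy as np,cv2
from scipy.optimize import least_squares
from scipy.spatial.transform import Rotation as R
def proj(n,X):
    c=calibration(n);p=c["camera_matrix"]@(c["R"]@np.asarray(X)+c["t"]);return p[:2]/p[2]
def wproj(X,s):
    c=calibration("wrist");m=c["mount"]
    T=np.eye(4);T[:3,:3]=R.from_quat(s["tool_rot"]).as_matrix();T[:3,3]=s["tcp_pos"]
    p=c["camera_matrix"]@(np.linalg.inv(T@m)@np.append(X,1))[:3];return p[:2]/p[2]
def W(p,X):
    c,s=np.cos(p[2]),np.sin(p[2]);return np.array([p[0]+c*X[0]-s*X[1],p[1]+s*X[0]+c*X[1],X[2]])
E
cat > fit.py <<'E'
from h import *
S=lambda x,y:(180+x/2.5,130+y/2.5)
T=lambda x,y:(230+(x-400)/3.077,120+y/3.077)
def res(p,full=False):
    k=p[3];b=p[4];w=.075;L=.235
    g=(.110,-.126,k-.043)
    o=[("top",(0,0,k+.012),T(558,252)),("side",(0,0,k),S(222,132)),
    ("top",(g[0],g[1],g[2]+.010),T(654,105)),("side",g,S(180,61)),
    ("side",(0,0,.170),S(226,222)),
    ("top",(b,w,.018),T(447,158+0) if 0 else T(507,362)),("top",(b,-w,.018),T(635,322)),
    ("side",(b,w,.018),S(250,364)),("side",(b,-w,.018),S(298,278)),("side",(b+L,w,.018),S(85,298)),("top",(b+L,w,.018),T(447,158))]
    r=np.array([proj(n,W(p,X))-np.array(u) for n,X,u in o])
    return r if full else r.ravel()
f=least_squares(res,[.6,0,.2,.3,-.06],loss="soft_l1")
print(f.x.round(4));print(res(f.x,True).round(1))
p=f.x
for X in[(0,0,p[3]),(.11,-.126,p[3]-.043),(.11,-.038,p[3]-.043)]:print(W(p,X).round(4))
E
python3 fit.py
```

```text
[ 0.4894  0.0194  0.3161  0.3151 -0.0703]
[[ 0.2  0.1]
 [-0.1  0.6]
 [ 0.1  0.2]
 [ 0.7 -0.7]
 [-1.  -0.3]
 [-0.6 -0. ]
 [ 1.   0.2]
 [ 0.9  0.6]
 [ 0.9 -2. ]
 [-2.3  0.5]
 [-0.8 -0.9]]
[0.4894 0.0194 0.3151]
[ 0.6331 -0.0661  0.2721]
[0.6058 0.0175 0.2721]
```

The crop confirms it: the smaller green bottle with the brass-coloured crown stands in the rest, and the big green and purple ones stand outside. The fit is consistent to 1–2 px, with capper yaw 0.316, knob z 0.315 and bell face about 60 mm above the crown. I'm moving to a near viewpoint.

```bash
cat >> h.py <<'E'
P=[.4894,.0194,.3161,.3151]
def go(X,yaw=None,cap=True):
    "tool-frame shift and z-turn from the present pose to X (capper frame) and yaw (capper frame angle of tool x)"
    s=sense();Rm=R.from_quat(s["tool_rot"]);w=W(P,X) if cap else np.array(X)
    d=Rm.inv().apply(w-s["tcp_pos"]);m=Rm.as_matrix();y=np.arctan2(m[1,0],m[0,0])
    print("t",round(s["t"],2),"tool shift",d.round(4),"wz",None if yaw is None else round((y-yaw-(P[2] if cap else 0)+np.pi)%(2*np.pi)-np.pi,3),"F",s["force"].round(1))
    print("tilt", (m[:,2]).round(4),"yaw_cap",round(y-P[2],3),"tcp cap",(R.from_euler("z",-P[2]).apply(s["tcp_pos"]-np.array([P[0],P[1],0]))).round(4))
E
python3 -c "
from h import *
go((.075,-.131,.40),np.pi/2)"
```

```text
t 0.1 tool shift [ 0.558  -0.3861 -0.1686] wz -1.618 F [ 0.8 -0.5 -0.4]
tilt [-2.0e-04  1.9e-03 -1.0e+00] yaw_cap -0.047 tcp cap [-0.5006 -0.49    0.2304]
```

Emit:
apply_moves([
  [0.035,-0.0235,-0.042,0,0,0,1],
  [0.035,-0.0235,-0.042,0,0,0,1],
  [0.035,-0.0235,-0.042,0,0,0,1],
  [0.035,-0.0235,-0.042,0,0,0,1],
  [0.0464,-0.0324,0,0,0,0,1],
  [0.0464,-0.0324,0,0,0,0,1],
  [0.0464,-0.0324,0,0,0,0,1],
  [0.0464,-0.0324,0,0,0,0,1],
])

```text
t: 1.1
tcp_pos: [0.4213, -0.2988, 0.399]
tool_rot: [0.991, 0.134, -0.0, -0.0]
force: [1.3, -0.6, -0.8]
finger_gap: -0.0
gripper_force: 0.0
```

Emit:
apply_moves([
  [0.0464,-0.0324,0,0,0,0,1],
  [0.0464,-0.0324,0,0,0,0,1],
  [0.0464,-0.0324,0,0,0,0,1],
  [0.0464,-0.0324,0,0,0,0,1],
  [0.0464,-0.0324,0,0,0,0,1],
  [0,0,0,0,0,-0.18,1],
  [0,0,0,0,0,-0.18,1],
  [0,0,0,0,0,-0.18,1],
])

```text
t: 2.1
tcp_pos: [0.601, -0.0822, 0.3985]
tool_rot: [0.918, 0.397, -0.001, -0.001]
force: [-0.4, -0.9, -0.7]
finger_gap: 0.001
gripper_force: 0.0
```

Emit:
apply_moves([
  [0,0,0,0,0,-0.18,1],
  [0,0,0,0,0,-0.18,1],
  [0,0,0,0,0,-0.18,1],
  [0,0,0,0,0,-0.18,1],
  [0,0,0,0,0,-0.18,1],
  [0,0,0,0,0,-0.178,1],
])

```text
t: 2.85
tcp_pos: [0.6008, -0.0826, 0.3986]
tool_rot: [0.585, 0.811, -0.0, -0.001]
force: [-0.3, 0.3, 0.6]
finger_gap: 0.002
gripper_force: 0.0
```

Run:
```python
from h import *
s=sense();im=snapshot("wrist")[:,:,::-1].copy()
k=P[3]
for n,X in dict(knob=(0,0,k+.012),grip=(.11,-.126,k-.031),gin=(.11,-.093,k-.031),gout=(.11,-.159,k-.031),piv=(.11,-.038,k-.043),col=(.0975,-.0125,.365)).items():
    u=wproj(W(P,X),s);print(n,u.round(1));cv2.drawMarker(im,tuple(int(v) for v in u.round()),(255,0,255),0,12,1)
cv2.imwrite("pics/w1.png",im);print(s["finger_gap"]);go((.075,-.131,.262),np.pi/2)
```

```text
knob [147.7   8.1]
grip [316.4 198.3]
gin [318.2 158.3]
gout [314.7 235.5]
piv [319.4  86.1]
col [321.5  14.2]
0.0019823367895567333
t 2.9 tool shift [0.0004 0.001  0.1366] wz 0.009 F [-0.2  0.  -0. ]
tilt [-1.5e-03  5.0e-04 -1.0e+00] yaw_cap 1.58 tcp cap [ 0.0742 -0.1316  0.3986]
```

View pics/w1.png

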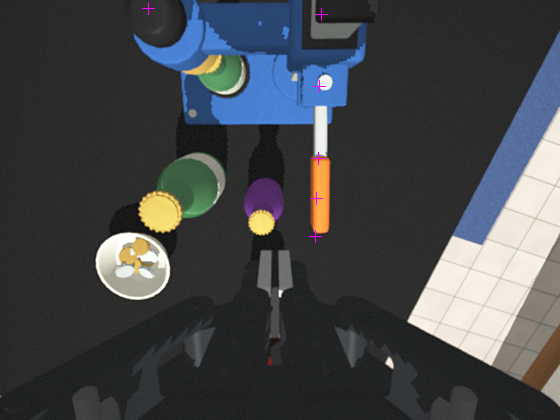

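The wrist view shows the orange grip centred at (320,195), the pivot pin at (325,82) and the knob at about (155,15). The model is 2–3 mm short along capper +x, so I'm correcting it. The purple bottle's crown at (262,222) lies near the descent, so I'll check its height.

```bash
sed -i 's/^P=.*/P=[.4918,.0202,.3161,.3151]/' h.py
python3 - <<'E'
from h import *
s=sense()
f=least_squares(lambda X:np.r_[proj("top",X)-(334.6,173),proj("side",X)-(279.2,174.8),wproj(X,s)-(262,222)],[.6,-.1,.2])
print("purple crown",f.x.round(3),f.fun.round(1))
go((.079,-.131,.263),np.pi/2)
E
```

```text
purple crown [ 0.606 -0.149  0.141] [ 0.7 -0.7 -0.7  0.1 -0.5 -0.2]
t 2.9 tool shift [0.0004 0.0075 0.1356] wz 0.009 F [-0.2  0.  -0. ]
tilt [-1.5e-03  5.0e-04 -1.0e+00] yaw_cap 1.58 tcp cap [ 0.0717 -0.1316  0.3986]
```

Emit:
apply_moves([
  [0,0.0035,0.045,0,0,0,1],
  [0,0.0035,0.045,0,0,0,1],
  [0,0,0.045,0,0,0,1],
  [0,0.008,0,0,0,0,1],
  [-0.0012,0.0071,0,0,0,-0.075,1],
  [-0.0012,0.0071,0,0,0,-0.075,1],
  [-0.0012,0.0071,0,0,0,-0.075,1],
])

```text
t: 3.78
tcp_pos: [0.6343, -0.0741, 0.2645]
tool_rot: [0.492, 0.871, -0.002, -0.003]
force: [-3.3, -2.3, -3.4]
finger_gap: 0.0
gripper_force: 1.7
```

Emit:
apply_moves([
  [-0.002,0.0118,0,0,0,-0.125,1],
  [-0.002,0.0118,0,0,0,-0.125,1],
  [-0.002,0.0118,0,0,0,-0.125,1],
  [-0.002,0.0118,0,0,0,-0.125,1],
])

```text
t: 4.28
tcp_pos: [0.6778, -0.0483, 0.2665]
tool_rot: [0.261, 0.965, -0.0, 0.001]
force: [-1.9, -0.6, -0.7]
finger_gap: 0.001
gripper_force: 0.6
```

Emit:
apply_moves([
  [-0.002,0.0118,0,0,0,-0.125,1],
  [-0.002,0.0118,0,0,0,-0.125,1],
  [-0.002,0.0118,0,0,0,-0.125,1],
  [-0.001,0.006,0,0,0,-0.06,1],
])

```text
t: 4.78
tcp_pos: [0.6995, -0.0121, 0.2669]
tool_rot: [0.047, 0.999, -0.001, 0.002]
force: [0.1, -0.2, -0.7]
finger_gap: -0.003
gripper_force: 0.6
```

Run:
```python
from h import *
s=sense();im=snapshot("wrist")[:,:,::-1].copy()
k=P[3]
for a in(0.9,1.0,1.1,1.2):
    for r in (.055,.088,.121):
        u=wproj(W(P,(.11+r*np.sin(a),-.038-r*np.cos(a),k-.031)),s);cv2.drawMarker(im,tuple(int(v) for v in u.round()),(255,0,255),0,8,1)
side=snapshot("side")[130:290,180:340,::-1]
cv2.imwrite("pics/w2.png",np.hstack([cv2.resize(im,(460,345)),cv2.resize(side,(340,345))]));go((0,0,.35))
```

```text
t 4.88 tool shift [ 0.2095  0.012  -0.0841] wz None F [-0.7  0.7  0.4]
tilt [ 4.e-03 -5.e-04 -1.e+00] yaw_cap 2.73 tcp cap [ 0.1875 -0.0949  0.2667]
```

View pics/w2.png

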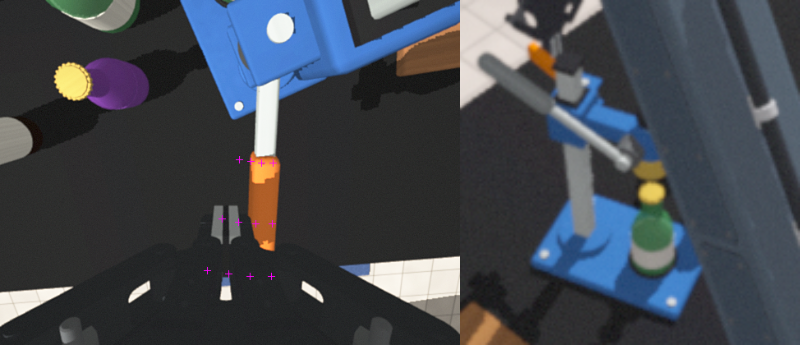

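The wrist view shows the orange lever grip at (265,200), lined up with the 1.2 rad markers, so the clamp is fully out. The side crop shows the bottle upright in its rest. Next I go to the knob.

Emit:
apply_moves([
  [0,-0.008,-0.03,0,0,0,1],
  [0,0,-0.05,0,0,0,1],
  [0,0,-0.03,0,0,0,1],
  [0.0525,0.005,0,0,0,0,1],
  [0.0525,0.005,0,0,0,0,1],
  [0.0525,0.005,0,0,0,0,1],
  [0.0525,0.005,0,0,0,0,1],
])

```text
t: 5.75
tcp_pos: [0.4891, 0.0197, 0.3761]
tool_rot: [0.049, 0.999, -0.0, 0.002]
force: [0.2, -0.8, 0.7]
finger_gap: 0.001
gripper_force: 0.0
```

Emit:
apply_moves([
  [0,0,0,0,0,-0.137,1],
  [0,0,0,0,0,-0.137,1],
  [0,0,0,0,0,-0.137,1],
])

```text
t: 6.12
tcp_pos: [0.4906, 0.0195, 0.3764]
tool_rot: [-0.159, 0.987, -0.001, 0.002]
force: [-2.0, 1.3, 0.1]
finger_gap: 0.004
gripper_force: 0.0
```

Run:
```python
from h import *
s=sense();im=snapshot("wrist")[:,:,::-1].copy();k=P[3]
for X in[(0,0,k+.012),(.018,0,k),(-.018,0,k),(0,.018,k),(0,-.018,k)]:
    u=wproj(W(P,X),s);cv2.drawMarker(im,tuple(int(v) for v in u.round()),(255,0,255),0,8,1)
cv2.imwrite("pics/w3.png",im);go((0,0,k+.02),np.pi);go((0,0,k+.02),np.pi)
```

```text
t 6.17 tool shift [-0.0012  0.0004  0.0412] wz 0.005 F [ 0.5 -0.   0.4]
tilt [ 3.7e-03 -4.0e-04 -1.0e+00] yaw_cap -3.136 tcp cap [-1.300e-03 -3.000e-04  3.763e-01]
t 6.17 tool shift [-0.0012  0.0004  0.0412] wz 0.005 F [ 0.5 -0.   0.4]
tilt [ 3.7e-03 -4.0e-04 -1.0e+00] yaw_cap -3.136 tcp cap [-1.300e-03 -3.000e-04  3.763e-01]
```

View pics/w3.png

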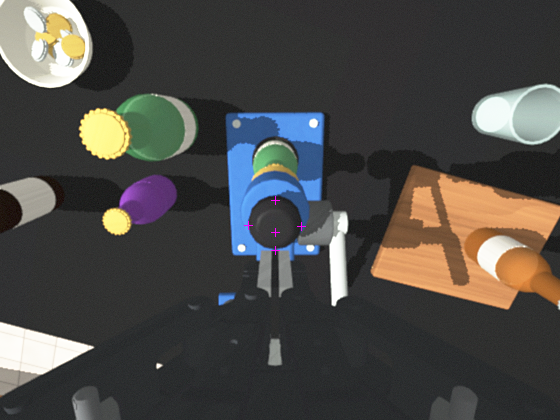

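The knob is at (274,225) under the fingertips, centred within 3 mm; the bell hangs over the green bottle and the press lever stays clear at (340,225). Now I lower onto it.

Emit:
apply_moves([
  [0.001,0,0.02,0,0,0,1],
  [0,0,0.02,0,0,0,1],
  [0,0,0.004,0,0,0,1],
  [0,0,0.003,0,0,0,1],
  [0,0,0.003,0,0,0,1],
  [0,0,0.003,0,0,0,1],
])

```text
t: 6.92
tcp_pos: [0.4898, 0.0191, 0.3233]
tool_rot: [-0.157, 0.988, -0.001, 0.001]
force: [-1.4, 0.6, 7.8]
finger_gap: -0.001
gripper_force: 4.2
```

Emit:
apply_moves([
  [0,0,0.006,0,0,0,1],
  [0,0,0.006,0,0,0,1],
  [0,0,0.006,0,0,0,1],
  [0,0,0.006,0,0,0,1],
  [0,0,0.006,0,0,0,1],
  [0,0,0.006,0,0,0,1],
  [0,0,0.004,0,0,0,1],
  [0,0,0.002,0,0,0,1],
])

```text
t: 7.92
tcp_pos: [0.4898, 0.0191, 0.2813]
tool_rot: [-0.157, 0.988, -0.001, 0.001]
force: [-3.2, -0.9, 7.9]
finger_gap: -0.001
gripper_force: 4.3
```

Emit:
apply_moves([
  [0,0,0.002,0,0,0,1],
  [0,0,0.001,0,0,0,1],
  [0,0,0,0,0,0,1],
])

```text
t: 8.3
tcp_pos: [0.4898, 0.0191, 0.2782]
tool_rot: [-0.157, 0.988, -0.001, 0.001]
force: [-1.7, 0.1, 7.2]
finger_gap: -0.002
gripper_force: 3.6
```

Run:
```python
from h import *
s=sense();print(s["tcp_pos"].round(4),s["force"].round(1))
a=cv2.resize(snapshot("side")[150:270,200:320,::-1],(560,560),interpolation=cv2.INTER_CUBIC)
cv2.imwrite("pics/s4.png",a)
```

```text
[0.4898 0.0191 0.2782] [-1.7  0.1  7.2]
```

View pics/s4.png

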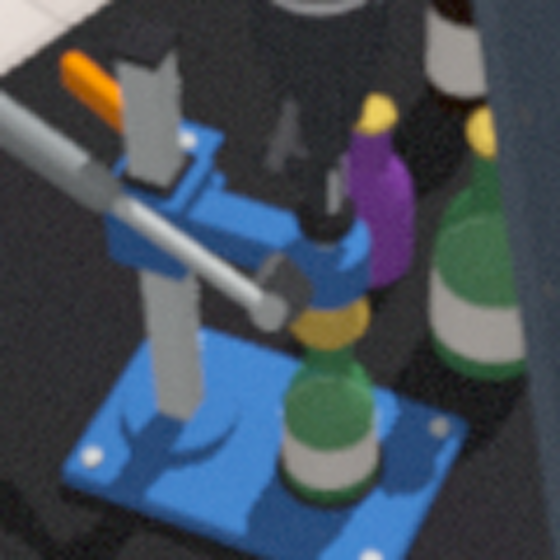

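The side crop shows the head sliding, with the bell at (330,320) just covering the crown, the bottle upright and the orange lever out at (95,90). The force is only sliding friction (~7–8 N), so I go on in small steps.

Emit:
apply_moves([
  [0,0,0.002,0,0,0,1],
  [0,0,0.002,0,0,0,1],
  [0,0,0.002,0,0,0,1],
  [0,0,0.001,0,0,0,1],
])

```text
t: 8.85
tcp_pos: [0.4898, 0.0191, 0.2713]
tool_rot: [-0.157, 0.988, -0.001, 0.001]
force: [-2.4, -0.4, 8.2]
finger_gap: -0.004
gripper_force: 4.2
```

Emit:
apply_moves([
  [0,0,0.001,0,0,0,1],
])

```text
t: 8.98
tcp_pos: [0.4898, 0.0191, 0.2704]
tool_rot: [-0.157, 0.988, -0.001, 0.001]
force: [-3.3, 1.1, 8.6]
finger_gap: -0.006
gripper_force: 4.2
```

Emit:
apply_moves([
  [0,0,0.001,0,0,0,1],
])

```text
t: 9.1
tcp_pos: [0.4898, 0.0191, 0.2694]
tool_rot: [-0.157, 0.988, -0.001, 0.001]
force: [-1.4, 0.8, 8.8]
finger_gap: -0.0
gripper_force: 4.3
```

Emit:
apply_moves([
  [0,0,0.001,0,0,0,1],
])

```text
t: 9.22
tcp_pos: [0.4898, 0.0191, 0.2684]
tool_rot: [-0.157, 0.988, -0.001, 0.001]
force: [-2.3, -0.5, 8.3]
finger_gap: -0.004
gripper_force: 4.3
```

Emit:
apply_moves([
  [0,0,0.0007,0,0,0,1],
])

```text
t: 9.35
tcp_pos: [0.4898, 0.0191, 0.2676]
tool_rot: [-0.157, 0.988, -0.001, 0.001]
force: [-1.9, -0.3, 8.4]
finger_gap: -0.003
gripper_force: 4.2
```

Emit:
apply_moves([
  [0,0,0.0007,0,0,0,1],
])

```text
t: 9.48
tcp_pos: [0.4899, 0.0191, 0.267]
tool_rot: [-0.157, 0.988, -0.001, 0.001]
force: [-3.9, 0.9, 13.8]
finger_gap: -0.003
gripper_force: 7.0
```

Emit:
apply_moves([
  [0,0,0.0002,0,0,0,1],
])

```text
t: 9.6
tcp_pos: [0.4898, 0.0191, 0.267]
tool_rot: [-0.157, 0.988, -0.001, 0.001]
force: [-2.9, 0.1, 11.3]
finger_gap: 0.003
gripper_force: 5.5
```

Emit:
apply_moves([
  [0,0,0.0005,0,0,0,1],
])

```text
t: 9.72
tcp_pos: [0.4898, 0.0191, 0.267]
tool_rot: [-0.157, 0.988, -0.001, 0.001]
force: [-5.2, -0.3, 15.6]
finger_gap: -0.002
gripper_force: 7.6
```

The TCP stopped at z = 0.267, exactly the predicted height, and the force rose 5–7 N above sliding friction, so the bell rests on the crown. I'm retreating upward and checking the parked lever's position for the return push.

Emit:
apply_moves([
  [0,0,-0.002,0,0,0,1],
  [0,0,-0.02,0,0,0,1],
  [0,0,-0.05,0,0,0,1],
  [0,0,-0.05,0,0,0,1],
  [-0.04,-0.045,0,0,0,0,1],
  [-0.04,-0.045,0,0,0,0,1],
  [-0.04,-0.04,0,0,0,0,1],
])

```text
t: 10.6
tcp_pos: [0.6452, -0.0681, 0.3867]
tool_rot: [-0.157, 0.988, -0.0, 0.001]
force: [0.7, 0.3, 0.0]
finger_gap: -0.002
gripper_force: 0.0
```

```bash
sed -i 's/,.3151\]/,.2550]/' h.py
python3 - <<'E'
from h import *
ic=lambda w:R.from_euler("z",-P[2]).apply(w-np.array([P[0],P[1],0])).round(3)
for a,b in[((440,48),(30,72)),((500,260),(193,187))]:
    u=(230+(a[0]-400)/3.077,120+a[1]/3.077);v=(180+b[0]/2.5,130+b[1]/2.5)
    f=least_squares(lambda X:np.r_[proj("top",X)-u,proj("side",X)-v],[.6,0,.3]);print("lever (before lowering)",ic(f.x),f.fun.round(1))
go((.212,-.04,.38),-.39)
s=snapshot("side")[100:300,150:350,::-1];t=snapshot("top")[100:260,220:380,::-1]
cv2.imwrite("pics/b5.png",np.hstack([cv2.resize(s,(400,400)),cv2.resize(t,(400,400))]))
E
```

```text
lever (before lowering) [0.193 0.049 0.37 ] [ 0.4  0.4 -0.5 -0. ]
lever (before lowering) [0.009 0.051 0.278] [ 0.3  0.4 -0.5 -0. ]
t 10.6 tool shift [-0.0936  0.0917  0.0067] wz -2.752 F [0.7 0.3 0. ]
tilt [ 1.3e-03 -3.0e-04 -1.0e+00] yaw_cap -3.142 tcp cap [ 0.1183 -0.1316  0.3867]
```

View pics/b5.png

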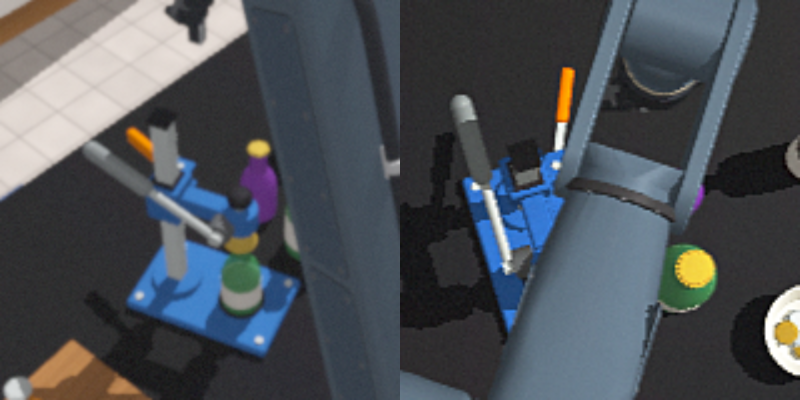

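The head is down on the bottle (side crop: bell at (240,240) on the crown, bottle upright at (242,285)), and the orange lever is still out at (565,95) in the top crop. The parked lever lies along y = +0.05, clear of the return push. I turn the tool the long way round, since joint 6 limits the short way.

Emit:
apply_moves([
  [0,0,0,0,0,0.177,1],
  [0,0,0,0,0,0.177,1],
  [0,0,0,0,0,0.177,1],
  [0,0,0,0,0,0.177,1],
  [0,0,0,0,0,0.177,1],
  [0,0,0,0,0,0.177,1],
  [0,0,0,0,0,0.177,1],
  [0,0,0,0,0,0.177,1],
])

```text
t: 11.7
tcp_pos: [0.6428, -0.0665, 0.3863]
tool_rot: [0.525, 0.851, -0.0, -0.0]
force: [-0.5, -0.4, -0.1]
finger_gap: -0.0
gripper_force: 0.0
```

Emit:
apply_moves([
  [0,0,0,0,0,0.177,1],
  [0,0,0,0,0,0.177,1],
  [0,0,0,0,0,0.177,1],
  [0,0,0,0,0,0.177,1],
  [0,0,0,0,0,0.177,1],
  [0,0,0,0,0,0.177,1],
  [0,0,0,0,0,0.177,1],
  [0,0,0,0,0,0.177,1],
])

```text
t: 12.7
tcp_pos: [0.6429, -0.0664, 0.3863]
tool_rot: [0.952, 0.305, -0.0, -0.0]
force: [0.8, 0.2, -0.2]
finger_gap: -0.001
gripper_force: 0.0
```

Emit:
apply_moves([
  [0,0,0,0,0,0.177,1],
  [0,0,0,0,0,0.177,1],
  [0,0,0,0,0,0.177,1],
  [0,0,0,0,0,0.17,1],
])

```text
t: 13.2
tcp_pos: [0.6429, -0.0664, 0.3863]
tool_rot: [0.999, -0.04, -0.0, -0.0]
force: [0.2, 0.8, -0.4]
finger_gap: 0.001
gripper_force: 0.0
```

Run:
```python
from h import *
print(sense()["q"].round(2));a=1.19;o=.033
go((.11+.093*np.sin(a)+o*np.cos(a),-.038-.093*np.cos(a)+o*np.sin(a),.206),a-np.pi/2)
```

```text
[-0.28  0.44  1.16  0.    1.55  1.38]
t 13.2 tool shift [ 0.0511 -0.1161  0.1803] wz -0.016 F [ 0.2  0.8 -0.4]
tilt [-4.e-04  3.e-04 -1.e+00] yaw_cap -0.397 tcp cap [ 0.1166 -0.1293  0.3863]
```

Emit:
apply_moves([
  [0.017,-0.0387,0,0,0,0,1],
  [0.017,-0.0387,0,0,0,0,1],
  [0.017,-0.0387,0,0,0,0,1],
  [0,0,0.045,0,0,0,1],
  [0,0,0.045,0,0,0,1],
  [0,0,0.025,0,0,0,1],
])

```text
t: 13.95
tcp_pos: [0.701, 0.0458, 0.2682]
tool_rot: [0.999, -0.037, -0.003, -0.0]
force: [0.5, -0.4, 0.1]
finger_gap: 0.001
gripper_force: 0.0
```

Run:
```python
from h import *
s=sense();im=snapshot("wrist")[:,:,::-1].copy();k=P[3]
for a in(1.1,1.2):
    for r in (.055,.088,.121):
        u=wproj(W(P,(.11+r*np.sin(a),-.038-r*np.cos(a),k-.031)),s);cv2.drawMarker(im,tuple(int(v) for v in u.round()),(255,0,255),0,8,1)
cv2.imwrite("pics/w6.png",im);a=1.19;o=.033
go((.11+.093*np.sin(a)+o*np.cos(a),-.038-.093*np.cos(a)+o*np.sin(a),.206),a-np.pi/2)
```

```text
t 14.0 tool shift [0.0042 0.0003 0.059 ] wz -0.01 F [-2.  -0.4 -2.9]
tilt [-0.0104  0.0011 -0.9999] yaw_cap -0.391 tcp cap [ 0.2054 -0.0403  0.265 ]
```

View pics/w6.png

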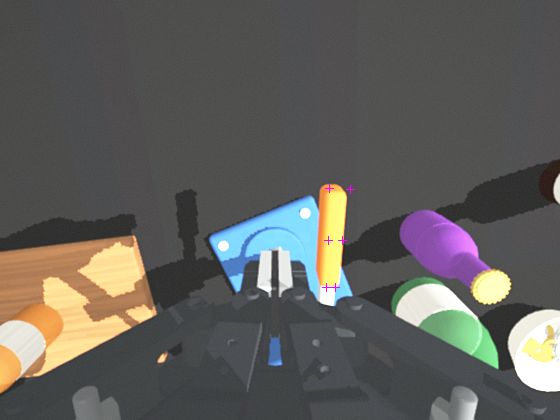

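The grip lies at (332,238) with its axis on the 1.2 rad markers, and the shut fingers are on its free side with about 10 mm of gap. I'm descending and swinging it home.

Emit:
apply_moves([
  [0.004,0,0.03,0,0,0,1],
  [0,0,0.028,0,0,0,1],
  [0,0.01,0,0,0,0,1],
  [0.0019,0.0113,0,0,0,0.12,1],
  [0.0019,0.0113,0,0,0,0.12,1],
  [0.0019,0.0113,0,0,0,0.12,1],
])

```text
t: 14.75
tcp_pos: [0.7065, -0.0002, 0.2159]
tool_rot: [0.976, -0.218, 0.002, -0.001]
force: [0.1, 0.9, -0.5]
finger_gap: 0.003
gripper_force: 0.5
```

Emit:
apply_moves([
  [0.0019,0.0113,0,0,0,0.12,1],
  [0.0019,0.0113,0,0,0,0.12,1],
  [0.0019,0.0113,0,0,0,0.12,1],
  [0.0019,0.0113,0,0,0,0.12,1],
])

```text
t: 15.25
tcp_pos: [0.6885, -0.0412, 0.2165]
tool_rot: [0.896, -0.444, 0.004, -0.002]
force: [4.7, 3.0, -1.1]
finger_gap: -0.002
gripper_force: 2.0
```

Run:
```python
from h import *
s=sense();print(s["q"].round(2),s["force"].round(1));go((.11+.0215,-.038-.093,.207),-np.pi/2)
```

```text
[-0.22  0.63  1.28  0.    1.23  2.27] [ 4.7  3.  -1.1]
t 15.25 tool shift [-0.0012  0.0382  0.0093] wz 0.335 F [ 4.7  3.  -1.1]
tilt [ 9.2e-03 -4.0e-04 -1.0e+00] yaw_cap -1.236 tcp cap [ 0.1679 -0.1196  0.2165]
```

Emit:
apply_moves([
  [0.0018,0.0103,0.004,0,0,0.11,1],
  [0.0018,0.0103,0.003,0,0,0.11,1],
  [0.001,0.005,0,0,0,0.05,1],
])

```text
t: 15.62
tcp_pos: [0.673, -0.0591, 0.2133]
tool_rot: [0.829, -0.56, 0.009, -0.005]
force: [6.3, 2.3, 8.7]
finger_gap: -0.004
gripper_force: 4.5
```

Run:
```python
from h import *
s=sense();print(s["q"].round(2),s["force"].round(1));go((.11+.0215,-.038-.093,.207),-np.pi/2)
```

```text
[-0.25  0.61  1.33  0.    1.18  2.5 ] [6.3 2.3 8.7]
t 15.62 tool shift [-0.0019  0.0161  0.006 ] wz 0.067 F [6.3 2.3 8.7]
tilt [ 0.0193 -0.0021 -0.9998] yaw_cap -1.504 tcp cap [ 0.1476 -0.1317  0.2133]
```

Emit:
apply_moves([
  [0,0.004,-0.005,0,0,0.03,1],
  [0,0.005,0,0,0,0.03,1],
])

```text
t: 15.88
tcp_pos: [0.6647, -0.0625, 0.2165]
tool_rot: [0.812, -0.584, 0.008, -0.004]
force: [7.2, -0.0, 1.6]
finger_gap: -0.002
gripper_force: 3.3
```

Run:
```python
from h import *
s=sense();print(s["q"].round(2),s["force"].round(1));go((.11+.0215,-.038-.093,.207),-np.pi/2)
im=snapshot("wrist")[:,:,::-1].copy();k=P[3]
for a in(0,.1,.2):
    for r in (.055,.088,.121):
        u=wproj(W(P,(.11+r*np.sin(a),-.038-r*np.cos(a),k-.031)),s);cv2.drawMarker(im,tuple(int(v) for v in u.round()),(255,0,255),0,8,1)
cv2.imwrite("pics/w7.png",im)
```

```text
[-0.26  0.59  1.35  0.    1.18  2.55] [ 7.2 -0.   1.6]
t 15.88 tool shift [-0.0015  0.0072  0.0093] wz 0.008 F [ 7.2 -0.   1.6]
tilt [ 0.0184 -0.0027 -0.9998] yaw_cap -1.563 tcp cap [ 0.1386 -0.1324  0.2165]
```

View pics/w7.png

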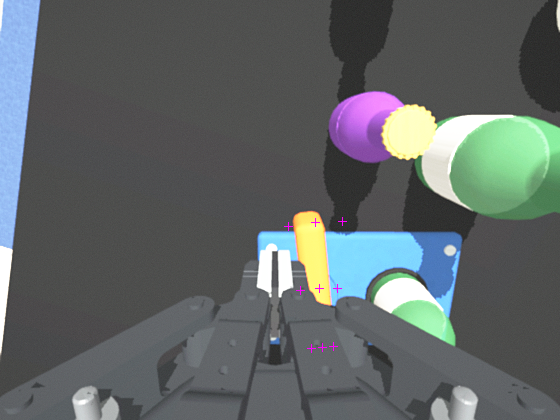

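The lever grip is at (310,255), about 0.13 rad from home by the markers, with the finger touching its side. About 12 mm of push remains.

Emit:
apply_moves([
  [0,0.004,0,0,0,0,1],
  [0,0.004,0,0,0,0,1],
  [0,0.003,0,0,0,0,1],
])

```text
t: 16.3
tcp_pos: [0.6546, -0.0672, 0.2165]
tool_rot: [0.812, -0.583, 0.009, -0.004]
force: [8.4, -1.8, 2.3]
finger_gap: 0.002
gripper_force: 4.2
```

Emit:
apply_moves([
  [0,0.003,0,0,0,0,1],
  [0,0.002,0,0,0,0,1],
])

```text
t: 16.55
tcp_pos: [0.6529, -0.0679, 0.2169]
tool_rot: [0.812, -0.584, 0.012, -0.007]
force: [15.6, 2.9, -1.5]
finger_gap: -0.001
gripper_force: 7.0
```

```bash
python3 -c "
from h import *
go((.11+.0165,-.038-.093,.207),-np.pi/2)"
```

```text
t 16.55 tool shift [-0.003  -0.0006  0.0099] wz 0.008 F [15.6  2.9 -1.5]
tilt [ 0.0266 -0.0029 -0.9996] yaw_cap -1.563 tcp cap [ 0.1257 -0.1339  0.2169]
```

Emit:
apply_moves([
  [0,0.003,0,0,0,0,1],
  [0,0.002,0,0,0,0,1],
  [0,0,0,0,0,0,1],
])

```text
t: 16.92
tcp_pos: [0.6483, -0.0695, 0.2176]
tool_rot: [0.812, -0.584, 0.012, -0.006]
force: [14.3, 2.5, 1.7]
finger_gap: 0.003
gripper_force: 11.0
```

I've used all the picture views, so I'll measure the lever angle numerically from the orange pixels.

```bash
cat > ang.py <<'E'
from h import *
def ang(name,zo=P[3]-.034):
    s=sense();im=snapshot(name);h=cv2.cvtColor(im,cv2.COLOR_RGB2HSV)
    m=cv2.inRange(h,(8,190,110),(20,255,255));n,l,st,ce=cv2.connectedComponentsWithStats(m)
    pr=(lambda X:wproj(X,s)) if name=="wrist" else (lambda X:proj(name,X))
    exp=pr(W(P,(.12,-.12,zo)));best=min([i for i in range(1,n) if st[i,4]>15],key=lambda i:np.hypot(*(ce[i]-exp)))
    pts=np.argwhere(l==best)[:,::-1].astype(float)
    # pixel -> capper plane by homography of 4 points
    q=np.array([(.05,-.2),(.25,-.2),(.25,-.05),(.05,-.05)])
    H=cv2.getPerspectiveTransform(np.float32([pr(W(P,(*a,zo))) for a in q]),np.float32(q))
    c=cv2.perspectiveTransform(pts[None],H)[0];mu=c.mean(0);d=np.linalg.svd(c-mu,full_matrices=False)[2][0];d*=-np.sign(d[1])
    b=mu-np.array([.11,-.038]);print(name,len(pts),"centre",mu.round(4),"angle by centre",np.arctan2(b[0],-b[1]).round(3),"r",np.hypot(*b).round(3),"by axis",np.arctan2(d[0],-d[1]).round(3))
if __name__=="__main__":
    ang("wrist");ang("top");go((.1265,-.131,.207),-np.pi/2)
E
python3 ang.py
```

```text
Traceback (most recent call last):
  File "ang.py", line 14, in <module>
    ang("wrist");ang("top");go((.1265,-.131,.207),-np.pi/2)
    ~~~^^^^^^^^^
  File "ang.py", line 6, in ang
    exp=pr(W(P,(.12,-.12,zo)));best=min([i for i in range(1,n) if st[i,4]>15],key=lambda i:np.hypot(*(ce[i]-exp)))
                                    ~~~^^^^^^^^^^^^^^^^^^^^^^^^^^^^^^^^^^^^^^^^^^^^^^^^^^^^^^^^^^^^^^^^^^^^^^^^^^^
ValueError: min() iterable argument is empty
```

```bash
python3 - <<'E'
import cv2
im=cv2.cvtColor(cv2.imread("pics/w7.png"),cv2.COLOR_BGR2HSV);print(im[250,305:322:4],im[235,305:316:5])
E
sed -i 's/(8,190,110),(20,255,255)/(8,200,140),(21,255,255)/' ang.py
python3 - <<'E'
import sys;sys.path.insert(0,".")
from h import *
h=cv2.cvtColor(snapshot("wrist"),cv2.COLOR_RGB2HSV)
m=cv2.inRange(h,(4,150,70),(24,255,255));n,l,st,ce=cv2.connectedComponentsWithStats(m)
print([(st[i].tolist(),ce[i].round(0).tolist(),[int(v) for v in h[l==i].mean(0)]) for i in range(1,n) if st[i,4]>15])
print(wproj(W(P,(.11,-.126,P[3]-.031)),sense()))
E
```

```text
[[ 29 133 255]
 [ 29 131 255]
 [ 29 131 255]
 [ 29 130 255]
 [ 28 136 255]] [[ 29 131 255]
 [ 29 130 255]
 [ 29 131 255]]
[([287, 212, 32, 38, 178], [296.0, 224.0], [17, 165, 247])]
[299.3563921  288.71779045]
```

```bash
sed -i 's/(8,200,140),(21,255,255)/(4,100,120),(34,255,255)/' ang.py; python3 ang.py
python3 - <<'E'
from h import *
s=sense()
for a in(-.1,0,.1):print(a,[wproj(W(P,(.11+r*np.sin(a),-.038-r*np.cos(a),P[3]-.031)),s).round(0).tolist() for r in(.07,.088,.121)])
h=cv2.cvtColor(snapshot("wrist"),cv2.COLOR_RGB2HSV);m=cv2.inRange(h,(4,100,120),(34,255,255))
for r in range(205,305,8):
    c=np.where(m[r,270:380])[0]+270;print(r,(c.min(),c.max(),len(c)) if len(c) else None,end="; ")
E
```

```text
wrist 1684 centre [ 0.1087 -0.1482] angle by centre -0.012 r 0.11 by axis 0.184
top 55 centre [ 0.1072 -0.1079] angle by centre -0.04 r 0.07 by axis -0.092
t 17.12 tool shift [-0.003  -0.0054  0.0107] wz 0.008 F [13.4  2.1  1.5]
tilt [ 0.0266 -0.0034 -0.9996] yaw_cap -1.563 tcp cap [ 0.1209 -0.1339  0.2176]
-0.1 [[312.0, 322.0], [318.0, 290.0], [329.0, 225.0]]
0 [[298.0, 321.0], [299.0, 289.0], [302.0, 223.0]]
0.1 [[284.0, 322.0], [281.0, 289.0], [275.0, 224.0]]
205 None; 213 (np.int64(290), np.int64(311), 22); 221 (np.int64(287), np.int64(315), 29); 229 (np.int64(287), np.int64(318), 32); 237 (np.int64(288), np.int64(316), 29); 245 (np.int64(288), np.int64(316), 29); 253 (np.int64(290), np.int64(315), 26); 261 (np.int64(295), np.int64(315), 21); 269 (np.int64(305), np.int64(315), 11); 277 (np.int64(306), np.int64(314), 9); 285 (np.int64(308), np.int64(314), 7); 293 (np.int64(313), np.int64(314), 2); 301 None;
```

The lever is at about 0 within 0.03 rad. I test for the stop with a little more push.

Emit:
apply_moves([
  [0,0.002,0,0,0,0,1],
  [0,0.002,0,0,0,0,1],
  [0,0,0,0,0,0,1],
])

```text
t: 17.55
tcp_pos: [0.648, -0.0696, 0.2178]
tool_rot: [0.812, -0.584, 0.015, -0.01]
force: [20.2, 5.2, -1.9]
finger_gap: -0.003
gripper_force: 12.8
```

The force rose to 21 N (well above the 12 N lever friction) with only 0.3 mm of motion, so the lever is against its stop. I'm backing off and checking.

Emit:
apply_moves([
  [0,-0.01,0,0,0,0,1],
  [0,-0.015,0,0,0,0,1],
  [0,0,-0.03,0,0,0,1],
  [0,0,-0.05,0,0,0,1],
  [0,0,-0.05,0,0,0,1],
  [0,0,-0.05,0,0,0,1],
  [0,0,0,0,0,0,1],
])

```text
t: 18.42
tcp_pos: [0.6604, -0.0624, 0.4]
tool_rot: [0.812, -0.583, 0.007, -0.003]
force: [0.2, -0.2, -0.9]
finger_gap: 0.002
gripper_force: 0.0
```

Run:
```python
from ang import *
s=sense();ang("wrist")
h=cv2.cvtColor(snapshot("wrist"),cv2.COLOR_RGB2HSV);m=cv2.inRange(h,(4,100,120),(34,255,255))
for a in(0,.1):print(a,[wproj(W(P,(.11+r*np.sin(a),-.038-r*np.cos(a),P[3]-.031)),s).round(0).tolist() for r in(.055,.088,.121)])
e=wproj(W(P,(.11,-.126,P[3]-.031)),s)
for r in range(int(e[1])-35,int(e[1])+36,8):
    c=np.where(m[r,int(e[0])-40:int(e[0])+40])[0]+int(e[0])-40;print(r,(c.min(),c.max()) if len(c) else None,end="; ")
# side view: knob/bell shift vs prediction, and difference from the picture before closing is not kept at full size
side=snapshot("side");cv2.imwrite("pics/side8.png",side[:,:,::-1])
o=cv2.imread("pics/side0.png")[:,:,::-1]
g=lambda im:cv2.inRange(cv2.cvtColor(im,cv2.COLOR_RGB2HSV),(40,60,40),(85,255,255))
for im in(o,side):
    mm=g(im)[215:270,255:292];ys,xs=np.where(mm);print("\ngreen in rest",len(xs),xs.mean()+255,ys.mean()+215,ys.max()+215)
print(s["t"],s["force"].round(1),s["tcp_pos"].round(3))
b=cv2.imread("pics/b5.png")[:,:400,::-1];n=cv2.resize(side[100:300,150:350],(400,400))
r=cv2.matchTemplate(n[180:280,190:290],b[190:260,205:265],cv2.TM_CCOEFF_NORMED);_,v,_,l=cv2.minMaxLoc(r);print("head shift px/2",l[0]+190-205,l[1]+180-190,v)
```

```text
wrist 854 centre [ 0.118  -0.1281] angle by centre 0.089 r 0.09 by axis 0.11
0 [[301.0, 224.0], [302.0, 194.0], [303.0, 161.0]]
0.1 [[296.0, 225.0], [293.0, 194.0], [291.0, 162.0]]
158 None; 166 (np.int64(283), np.int64(297)); 174 (np.int64(284), np.int64(298)); 182 (np.int64(285), np.int64(298)); 190 (np.int64(285), np.int64(299)); 198 (np.int64(287), np.int64(298)); 206 (np.int64(288), np.int64(299)); 214 (np.int64(288), np.int64(300)); 222 (np.int64(290), np.int64(299)); 
green in rest 376 270.1648936170213 237.5877659574468 257

green in rest 350 270.25142857142856 238.18 257
18.425 [ 0.2 -0.2 -0.9] [ 0.66  -0.062  0.4  ]
head shift px/2 0 0 0.9988669753074646
```

Head and bottle are unmoved, but the lever now reads about 0.1 rad. I'll look from a pose that shows both pivot and grip, to be sure.

Emit:
apply_moves([
  [-0.03,-0.015,0,0,0,0,1],
  [-0.03,-0.015,0,0,0,0,1],
  [0,0,0,0,0,0,1],
])

```text
t: 18.95
tcp_pos: [0.6667, 0.0074, 0.3894]
tool_rot: [0.813, -0.582, -0.002, 0.001]
force: [-0.0, -0.9, -0.0]
finger_gap: -0.004
gripper_force: 0.0
```

Run:
```python
from ang import *
s=sense();im=snapshot("wrist");cv2.imwrite("pics/w9.png",im[:,:,::-1]);ang("wrist");ang("top")
h=cv2.cvtColor(im,cv2.COLOR_RGB2HSV)
e=wproj(W(P,(.11,-.038,P[3]-.035)),s);print("pivot pred",e.round(1),"grip pred",wproj(W(P,(.11,-.126,P[3]-.034)),s).round(1))
x,y=[int(v) for v in e];w=cv2.inRange(h,(0,0,170),(180,60,255))
n,l,st,ce=cv2.connectedComponentsWithStats(w)
print([(st[i,4],st[i,:4].tolist(),ce[i].round(1).tolist()) for i in range(1,n) if st[i,4]>10 and np.hypot(*(ce[i]-e))<60])
print(s["tcp_pos"].round(3))
```

```text
wrist 1176 centre [ 0.1187 -0.1263] angle by centre 0.098 r 0.089 by axis 0.112
top 49 centre [ 0.1183 -0.1427] angle by centre 0.079 r 0.105 by axis 0.234
pivot pred [325.8 216.2] grip pred [331.5 127.7]
[(np.int32(359), [320, 164, 11, 40], [325.4, 183.6]), (np.int32(316), [360, 185, 39, 22], [373.5, 192.8]), (np.int32(40), [301, 196, 8, 8], [305.6, 198.6]), (np.int32(93), [325, 217, 11, 11], [330.1, 222.1]), (np.int32(42), [280, 231, 8, 7], [283.6, 233.8])]
[0.667 0.007 0.389]
```

```bash
python3 -c "
from h import *
go((.15,-.134,.30),-np.pi/2)"
```

```text
t 19.1 tool shift [0.0646 0.012  0.0901] wz 0.009 F [-0.1 -0.2  0.4]
tilt [-2.3e-03 -3.0e-04 -1.0e+00] yaw_cap -1.562 tcp cap [ 0.1616 -0.0693  0.3901]
```

Emit:
apply_moves([
  [0.0323,0.006,0,0,0,0,1],
  [0.0323,0.006,0,0,0,0,1],
  [0,0,0.045,0,0,0,1],
  [0,0,0.045,0,0,0,1],
  [0,0,0.045,0,0,0,1],
  [0,0,0.03,0,0,0,1],
  [0,0,0,0,0,0,1],
  [0,0,0,0,0,0,1],
])

```text
t: 20.1
tcp_pos: [0.6776, -0.0609, 0.2275]
tool_rot: [0.812, -0.584, 0.001, -0.0]
force: [0.2, 0.4, 1.3]
finger_gap: 0.0
gripper_force: 0.0
```

```bash
python3 -c "
from h import *
go((.13,-.134,.205),-np.pi/2)"
```

```text
t 20.1 tool shift [-0.001   0.0214  0.0225] wz 0.009 F [0.2 0.4 1.3]
tilt [ 2.2e-03 -7.0e-04 -1.0e+00] yaw_cap -1.562 tcp cap [ 0.1513 -0.1348  0.2275]
```

Emit:
apply_moves([
  [0,0,0.022,0,0,0,1],
  [0,0,0,0,0,0,1],
  [0,0.006,0,0,0,0,1],
  [0,0.006,0,0,0,0,1],
  [0,0.006,0,0,0,0,1],
  [0,0,0,0,0,0,1],
])

```text
t: 20.85
tcp_pos: [0.6619, -0.0659, 0.2058]
tool_rot: [0.812, -0.583, 0.003, -0.002]
force: [5.1, 0.7, -0.3]
finger_gap: 0.003
gripper_force: 2.2
```

Emit:
apply_moves([
  [0,0.004,0,0,0,0,1],
  [0,0.004,0,0,0,0,1],
  [0,0.004,0,0,0,0,1],
  [0,0,0,0,0,0,1],
])

```text
t: 21.35
tcp_pos: [0.6556, -0.0688, 0.2061]
tool_rot: [0.812, -0.584, 0.008, -0.006]
force: [15.9, 3.9, -4.2]
finger_gap: -0.0
gripper_force: 7.7
```

```bash
python3 -c "
from ang import *
ang('wrist')
go((.11,-.134,.205),-np.pi/2)"
```

```text
wrist 2354 centre [ 0.1093 -0.1465] angle by centre -0.006 r 0.109 by axis 0.126
t 21.4 tool shift [-0.0017  0.0181  0.0008] wz 0.008 F [14.8  3.  -5.6]
tilt [ 1.900e-02  8.000e-04 -9.998e-01] yaw_cap -1.562 tcp cap [ 0.1281 -0.1356  0.2061]
```

The lever probably stops short because the fingers give along their closing direction. I'll turn the tool 90° and push with the stiff side of the fingers, gripping harder.

Emit:
apply_moves([
  [0,-0.015,0,0,0,0,1],
  [0,-0.02,0,0,0,0,1],
  [0,0,0,0,0,-0.175,1],
  [0,0,0,0,0,-0.175,1],
  [0,0,0,0,0,-0.175,1],
  [0,0,0,0,0,-0.175,1],
  [0,0,0,0,0,-0.175,1],
  [0,0,0,0,0,-0.175,1],
], force=100)

```text
t: 22.4
tcp_pos: [0.6807, -0.0585, 0.2045]
tool_rot: [0.996, -0.095, -0.001, 0.0]
force: [-0.0, -0.4, -0.4]
finger_gap: 0.001
gripper_force: 0.0
```

Emit:
apply_moves([
  [0,0,0,0,0,-0.175,1],
  [0,0,0,0,0,-0.175,1],
  [0,0,0,0,0,-0.16,1],
  [0,0,0,0,0,0,1],
])

```text
t: 22.9
tcp_pos: [0.6809, -0.0584, 0.2045]
tool_rot: [0.988, 0.156, -0.0, 0.0]
force: [0.8, 0.1, -0.1]
finger_gap: 0.001
gripper_force: 0.0
```

```bash
python3 -c "
from ang import *
ang('wrist');ang('top')
go((.13,-.138,.206),0)"
```

```text
wrist 363 centre [ 0.1207 -0.1333] angle by centre 0.111 r 0.096 by axis -1.57
top 93 centre [ 0.0468 -0.181 ] angle by centre -0.416 r 0.156 by axis -0.024
t 23.0 tool shift [-0.0255  0.0045 -0.0016] wz -0.004 F [-0.2  0.1 -0.1]
tilt [-4.e-04 -1.e-04 -1.e+00] yaw_cap -0.004 tcp cap [ 0.1555 -0.1336  0.2044]
```

Emit:
apply_moves([
  [-0.008,0.0045,0,0,0,0,1],
  [-0.006,0,0,0,0,0,1],
  [-0.004,0,0,0,0,0,1],
  [-0.003,0,0,0,0,0,1],
  [-0.003,0,0,0,0,0,1],
])

```text
t: 23.62
tcp_pos: [0.6598, -0.07, 0.2043]
tool_rot: [0.988, 0.157, 0.0, -0.0]
force: [0.9, -0.5, -0.1]
finger_gap: -0.002
gripper_force: 0.0
```

Emit:
apply_moves([
  [-0.003,0,0,0,0,0,1],
  [-0.003,0,0,0,0,0,1],
  [0,0,0,0,0,0,1],
])

```text
t: 24.0
tcp_pos: [0.6544, -0.0718, 0.2043]
tool_rot: [0.988, 0.157, 0.0, -0.0]
force: [0.4, 1.3, -0.2]
finger_gap: -0.002
gripper_force: 0.3
```

```bash
python3 -c "
from ang import *
go((.128,-.138,.206),0)"
```

```text
t 24.0 tool shift [ 0.002  -0.     -0.0017] wz -0.001 F [ 0.4  1.3 -0.2]
tilt [ 6.e-04  1.e-04 -1.e+00] yaw_cap -0.001 tcp cap [ 0.126  -0.138   0.2043]
```

Emit:
apply_moves([
  [-0.002,0,0,0,0,0,1],
  [-0.002,0,0,0,0,0,1],
  [0,0,0,0,0,0,1],
])

```text
t: 24.38
tcp_pos: [0.6542, -0.0719, 0.2046]
tool_rot: [0.988, 0.157, 0.005, -0.0]
force: [9.0, 3.7, -3.6]
finger_gap: -0.003
gripper_force: 4.6
```

Emit:
apply_moves([
  [-0.002,0,0,0,0,0,1],
  [-0.002,0,0,0,0,0,1],
  [0,0,0,0,0,0,1],
])

```text
t: 24.75
tcp_pos: [0.654, -0.0721, 0.2048]
tool_rot: [0.988, 0.156, 0.009, -0.0]
force: [16.6, 7.6, -8.1]
finger_gap: 0.0
gripper_force: 8.7
```

Run:
```python
from ang import *
ang('top');go((.128,-.138,.206),0)
s=sense();h=cv2.cvtColor(snapshot("wrist"),cv2.COLOR_RGB2HSV);cv2.imwrite("pics/w10.png",cv2.cvtColor(h,cv2.COLOR_HSV2BGR))
for a in(0,.1):print(a,[wproj(W(P,(.11+r*np.sin(a),-.038-r*np.cos(a),P[3]-.031)),s).round(0).tolist() for r in(.055,.088,.121)])
m=cv2.inRange(h,(4,100,120),(34,255,255));n,l,st,ce=cv2.connectedComponentsWithStats(m)
print([(st[i].tolist(),ce[i].round(0).tolist()) for i in range(1,n) if st[i,4]>30])
```

```text
top 60 centre [ 0.1067 -0.1252] angle by centre -0.038 r 0.087 by axis -0.202
t 24.8 tool shift [ 0.0025 -0.0001 -0.0012] wz -0.002 F [15.4  7.3 -7. ]
tilt [ 0.0174  0.0035 -0.9998] yaw_cap -0.002 tcp cap [ 0.1255 -0.1381  0.2048]
0 [[174.0, 321.0], [248.0, 321.0], [322.0, 321.0]]
0.1 [[172.0, 310.0], [246.0, 304.0], [321.0, 297.0]]
[([181, 286, 60, 20, 698], [214.0, 294.0])]
```

Run:
```python
from h import *
s=sense()
for a in(0,.05,.1):
    print(a,[wproj(W(P,(.11+r*np.sin(a)+.007*np.cos(a),-.038-r*np.cos(a)+.007*np.sin(a),P[3]-.055)),s).round(0).tolist() for r in(.065,.08)])
```

```text
0 [[206.0, 281.0], [236.0, 281.0]]
0.05 [[205.0, 275.0], [235.0, 274.0]]
0.1 [[204.0, 269.0], [233.0, 267.0]]
```

Emit:
apply_moves([
  [-0.002,0,0,0,0,0,1],
  [0,0,0,0,0,0,1],
  [0.01,0,0,0,0,0,1],
  [0.015,0,0,0,0,0,1],
  [0.015,0,-0.02,0,0,0,1],
  [0,0,-0.045,0,0,0,1],
  [0,0,-0.045,0,0,0,1],
  [0,0,-0.045,0,0,0,1],
])

```text
t: 25.85
tcp_pos: [0.682, -0.0628, 0.3604]
tool_rot: [0.988, 0.157, -0.001, 0.0]
force: [-0.2, 0.3, 0.5]
finger_gap: 0.001
gripper_force: 0.0
```

Emit:
apply_moves([
  [0.03,0,-0.04,0,0,0,1],
  [0.03,0,0,0,0,0,1],
  [0,0,0,0,0,0,1],
])

```text
t: 26.22
tcp_pos: [0.7403, -0.0436, 0.3984]
tool_rot: [0.988, 0.157, -0.001, 0.0]
force: [-0.3, -0.7, -1.2]
finger_gap: -0.0
gripper_force: 0.0
```

Run:
```python
from ang import *
ang('top')
s=sense();im=snapshot("wrist");h=cv2.cvtColor(im,cv2.COLOR_RGB2HSV);cv2.imwrite("pics/w11.png",im[:,:,::-1])
for a in(0,.1):print(a,[wproj(W(P,(.11+r*np.sin(a),-.038-r*np.cos(a),P[3]-.031)),s).round(0).tolist() for r in(0,.055,.088,.121)])
m=cv2.inRange(h,(4,100,120),(34,255,255));n,l,st,ce=cv2.connectedComponentsWithStats(m)
print([(st[i].tolist(),ce[i].round(0).tolist()) for i in range(1,n) if st[i,4]>30])
print(s["tcp_pos"].round(3),s["t"])
```

```text
top 93 centre [ 0.0468 -0.181 ] angle by centre -0.416 r 0.156 by axis -0.024
0 [[185.0, 281.0], [234.0, 281.0], [264.0, 281.0], [294.0, 281.0]]
0.1 [[185.0, 281.0], [234.0, 277.0], [264.0, 274.0], [294.0, 272.0]]
[([31, 160, 62, 50, 2071], [65.0, 183.0]), ([0, 165, 81, 109, 2993], [26.0, 220.0]), ([62, 223, 24, 33, 401], [76.0, 235.0]), ([235, 269, 9, 18, 121], [239.0, 278.0]), ([308, 277, 21, 23, 332], [318.0, 287.0])]
[ 0.739 -0.044  0.398] 26.275
```

Emit:
apply_moves([
  [-0.03,0.04,0,0,0,0,1],
  [-0.03,0.04,0,0,0,0,1],
  [0,0,0,0,0,0,1],
])

```text
t: 26.7
tcp_pos: [0.705, -0.1429, 0.3987]
tool_rot: [0.988, 0.154, -0.002, 0.0]
force: [0.0, 0.3, -1.0]
finger_gap: 0.001
gripper_force: 0.0
```

Run:
```python
from ang import *
s=sense();im=snapshot("wrist");h=cv2.cvtColor(im,cv2.COLOR_RGB2HSV);cv2.imwrite("pics/w12.png",im[:,:,::-1])
ang("wrist");ang("wrist",P[3]-.031)
for a in(0,.1):print(a,[wproj(W(P,(.11+r*np.sin(a),-.038-r*np.cos(a),P[3]-.031)),s).round(0).tolist() for r in(0,.055,.088,.121)])
m=cv2.inRange(h,(4,100,120),(34,255,255))
for c in range(90,210,8):
    y=np.where(m[150:300,c])[0]+150;print(c,(y.min(),y.max()) if len(y) else None,end="; ")
w=cv2.inRange(h,(0,0,170),(180,60,255));n,l,st,ce=cv2.connectedComponentsWithStats(w)
e=wproj(W(P,(.11,-.06,P[3]-.04)),s);print([(st[i,4],st[i,:4].tolist(),ce[i].round(1).tolist()) for i in range(1,n) if st[i,4]>10 and np.hypot(*(ce[i]-e))<70])
print(s["tcp_pos"].round(3),s["t"])
```

```text
wrist 1043 centre [ 0.1117 -0.1281] angle by centre 0.018 r 0.09 by axis 0.034
wrist 1045 centre [ 0.1127 -0.1288] angle by centre 0.03 r 0.091 by axis 0.033
0 [[101.0, 228.0], [153.0, 228.0], [184.0, 228.0], [216.0, 228.0]]
0.1 [[101.0, 228.0], [152.0, 223.0], [183.0, 220.0], [215.0, 217.0]]
90 None; 98 None; 106 (np.int64(277), np.int64(292)); 114 (np.int64(277), np.int64(299)); 122 (np.int64(282), np.int64(299)); 130 None; 138 None; 146 None; 154 (np.int64(225), np.int64(228)); 162 (np.int64(218), np.int64(234)); 170 (np.int64(218), np.int64(233)); 178 (np.int64(218), np.int64(233)); 186 (np.int64(218), np.int64(233)); 194 (np.int64(217), np.int64(233)); 202 (np.int64(217), np.int64(234)); [(np.int32(50), [99, 162, 9, 7], [103.2, 165.1]), (np.int32(171), [122, 189, 26, 20], [135.9, 198.8]), (np.int32(19), [114, 195, 8, 6], [117.6, 197.3]), (np.int32(288), [117, 223, 37, 9], [134.9, 227.4]), (np.int32(91), [89, 230, 12, 10], [94.4, 234.3]), (np.int32(394), [137, 237, 29, 35], [154.7, 250.0])]
[ 0.705 -0.143  0.399] 26.7
```

The lever now measures 0.01–0.03 rad (white bar within 1 px of the home line), and the stiff push met a hard stop. One last check that head and bottle are unchanged, then I hand in.

Run:
```python
from h import *
side=snapshot("side");b=cv2.imread("pics/b5.png")[:,:400,::-1];n=cv2.resize(side[100:300,150:350],(400,400))
for nm,(y0,y1,x0,x1) in dict(head=(190,250,205,262),bottle=(250,320,215,265)).items():
    r=cv2.matchTemplate(n[y0-10:y1+10,x0-10:x1+10],b[y0:y1,x0:x1],cv2.TM_CCOEFF_NORMED);_,v,_,l=cv2.minMaxLoc(r);print(nm,l[0]-10,l[1]-10,round(v,3))
s=sense();print(s["t"],s["force"].round(1))
ok=True
print(sign_off())
```

```text
head 0 0 0.999
bottle 0 0 0.999
26.9 [0.2 0.9 0.4]
the job is handed in; nothing more can be done
None
```

The job is handed in at 26.9 s: the clamp lever was swung out, the bell rests on the short green bottle's crown, and the lever is back against its stop (0.01–0.03 rad in the images; a first push had left it about 0.1 rad short); the bottle still stands in its rest and the robot is clear.

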